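Unlatch and slide open a workshop filter box

ROBOT

A 6-joint arm with a two-finger parallel gripper is mounted at the origin on the work surface. World frame = base frame: x ahead of the robot, y to its left, z up, the work surface at z = 0. Lengths are in m, angles in degrees, forces in N, time in s.
With the tool pointing down it reaches from about 0.325 to 0.775 m from the base axis. Payload 5.5 kg.
Tool frame: the origin (TCP) lies at the centre of the arm's flange, where the gripper is bolted on; the fingertips stand 182 mm ahead of it and the grasp point (between the pads) lies 163 mm ahead of it; z points along the fingers, y is the direction in which the jaws open and shut (so a half turn about z gives the same grasp; the last joint's range is limited). The gripper opens to 88 mm and grips with 3 to 60 N. Pads are 20 mm wide; open, the fingers measure 115 mm over their backs; the gripper's body (75 mm by 178 mm) begins 61 mm behind the grasp point.
Start: joints at [72.955, 5.22, 70.514, -0, 104.267, -3.249], TCP at [0.143, 0.583, 0.405] pointing down, gripper open.
Joint ranges: [-164.24, 164.24], [-49.07, 125.15], [9.68, 141.18], [-86.29, 266.29], [3.28, 154.24], [-151.56, 151.56]. Speed limits (degrees/s): [147.25, 147.25, 172.46, 180, 180, 180].

INTERFACE

Orientations are given as [roll, pitch, yaw] about the fixed x, y, z axes, in that order (R = Rz(yaw) Ry(pitch) Rx(roll)).
In Python, from station import r gives the robot as it stands. The module is installed in compiled form; this text tells all that it offers. Calls block until the motion is done:
- r.reach(position, orientation): joint-space move of the TCP to a pose.
- r.servo_line(position, rotation=None, speed=0.15): straight line of the TCP; rotation=None keeps the orientation; speed is the mean speed in m/s.
- r.move_joints(angles): joint-space move.
- r.let_go() and r.grab(squeeze=None): open the fingers fully, or close them until they stop; squeeze is the grip in N (None keeps the last).
- r.wait(seconds).
- r.inverse_kinematics(position, orientation): joint angles nearest the present ones, or None.
- r.sense(): the state.
- r.snapshot(name): name is "side" or "top"; returns a dict with "frame" (384x512x3 uint8, red, green, blue), "fx", "fy", "cx", "cy" (pixels), "dist_coeffs" ([k1, k2, p1, p2, k3] as OpenCV has them; the pictures are not rectified), "R" (3x3) and "t" (3): a world point X has camera coordinates R X + t. Camera axes: x right, y down, z forward; pixel columns grow to the right and rows downward; lengths in m; the calibration is good to about 2 mm. A picture is of the moment at which its call begins. There is no depth.
A pose or a line that the arm cannot do raises r.IKError and nothing moves.
- r.hand_in(): hands the job in, once; it reports no verdict.
The state is a dict: "clock": time; "joints": joint angles; "joint_vel": joint speeds; "joint_torque": joint torques, N m; "tcp_pos": TCP position; "orientation": TCP orientation; "contact_force": force on the tool from outside, world axes, zero at the start; "torque": the same for the moment, N m; "opening": finger opening in m.
Only numpy, scipy, OpenCV 4.12 (cv2) and the standard library are available. Lean on these libraries where they do the work, as an engineer would, in place of code of your own. Each camera call takes 0.05 s, during which the arm holds its last target.

TASK

The dust filter in the low box on the bench is due for a change: press the snap tab in front of the box's cover fully in, then push the cover along its rails, off its seat, until the filter opening is completely uncovered. Only press and push: do not lift or tip the cover, and leave the other things on the bench where they are.

Things in the scene. Friction and masses are not known exactly. Their poses are not given: they have to be found in the camera images.
- filter_box: Fixed low grey metal box, 150 mm (x) by 290 mm (y from -155 to +135), flat deck 50 mm above the bench. Origin on the bench under the deck; x across, y along the box the way the cover slides open, z up. Two guide rails along the deck, inner faces at x = +-57, 14 mm high. End stop 18 mm high at y = 122 to 132; hose stub beyond it. The -y end is open: 20 mm of free deck behind the seated cover.
- filter_opening (a point): Centre of the filter opening in the deck, 72 mm (x) by 90 mm (y, from y = -120 to -30 mm of the box), at deck height; a pleated paper filter lies in it, hidden by the seated cover.
- cover: Loose black plastic cover, 110 mm (x) by 120 (y) by 26 high, about 0.25 kg, between the rails (2 mm play a side). Origin: centre of its underside, axes as the box's. Seated: y = -75 mm of the box, underside on the deck. Opening fully uncovered from y = +30; it meets the end stop at y = +62. Slides with about 1 to 4 N on side runners; its middle clears the deck by 3 mm.
- cover_rear (a point): Middle of the cover's upright rear (-y) face, 14 mm above the deck: the place to push, towards the box's +y.
- tab (a joint): How far the snap tab is pressed in (m), straight down: 0 = 12 mm proud of the deck, blocking the cover; 0.012 = fully in, flush with the deck, at its stop. Starts at 0 to 0.002. It resists with about 4 N and stays where it is left; the cover passes over it from about 0.010 on.
- tab_top (a point): Centre of the top of the snap tab, a black pad 34 mm (x) by 45 mm (y) in the middle of the deck at x = 0, y = 10.5 mm of the box, in front of the cover's +y face (3 mm gap; the cover stands 14 mm higher than the tab). It moves down with the tab.
- glue_jar_mid (a point): bystander: small white-labelled glue jar, 48 mm diameter, 75 mm tall, standing on the bench close beside the filter box; point at its centre
- sanding_block_mid (a point): bystander: cork sanding block, 45 x 90 x 35 mm, lying on the bench close beside the filter box; point at its centre
- bracket_a_mid (a point): bystander: five-sided plywood handle blank with a hole, about 125 x 95 x 18 mm, lying on the bench close beside the filter box; point at its middle
- bracket_b_mid (a point): bystander: a second such plywood blank, further off to the left; point at its middle
- screwdriver_grip (a point): bystander: screwdriver lying on the bench to the right; point in its handle
- offcut_mid (a point): bystander: board offcut, 75 x 200 x 22 mm, lying flat to the right; point at its centre
- dust_brush_grip (a point): bystander: bench brush lying to the left; point in its handle
Mind the look-alikes: they are no part of the job. Several things have the shape of the cover; the one meant has the colours described above.

How it is judged (in metres and radians):
On the way, in this order (a step that is already met when the one before it is completed fails the run):
1. the snap tab is pressed in while the cover is still on its seat (value of joint tab above 0.009 m and y of cover in the frame of filter_box below -0.065 m), for 0.1 s.
2. the cover has been pushed off the filter opening (y of cover in the frame of filter_box above 0.029 m), for 0.1 s.
At the end, for the whole second after the job is handed in: The tab is in (more than 8.5 mm) and the cover lies still and flat on the deck (within 4 mm of deck height, tilt under 0.06 rad), between the rails (within 6 mm of the middle) and short of the end stop, with its centre at 29 mm or more along the box's y, so that the opening is uncovered (value of joint tab above 0.0085 m and y of cover in the frame of filter_box between 0.029 and 0.07 m and x of cover in the frame of filter_box between -0.006 and 0.006 m and z of cover in the frame of filter_box between 0.046 and 0.054 m and angle between cover's own z axis and vertical below 0.06 rad and linear speed of cover below 0.02 m/s); the robot touches nothing.
It fails at once if the cover is lifted more than 10 mm off the deck or tipped by more than 0.2 rad (z of cover in the frame of filter_box above 0.06 m or angle between cover's own z axis and vertical above 0.2 rad).
It fails at once if a bystander is moved by more than 20 mm (distance of any of glue_jar_mid, sanding_block_mid, bracket_a_mid, bracket_b_mid, screwdriver_grip, offcut_mid, dust_brush_grip from where it was at the start of the episode above 0.02 m).
It also fails if it takes over 42 s, if anything falls off the work surface, if the arm or the gripper's body presses on something with over 40 N, if the wrist force passes 120 N, or if a joint passes its speed limit or range.

## Working session

There is one attempt and no reset: what is moved stays moved. The work goes in short steps, each a Python script; the robot and the scene stay as the last script left them, time stands still between calls to the robot, and variables do not carry over. Pictures are saved under pics/ and viewed, and the job is handed in when it is done.

```bash
mkdir -p pics
python3 - <<'E'
from station import r
import cv2,pickle
d={}
for n in("top","side"):
    s=r.snapshot(n); d[n]=s
    cv2.imwrite(f"pics/{n}0.png",cv2.cvtColor(s["frame"],cv2.COLOR_RGB2BGR))
    print(n,s["fx"],s["fy"],s["cx"],s["cy"],s["dist_coeffs"],s["R"],s["t"])
pickle.dump(d,open("d0.pkl","wb"))
print(r.sense())
E
```

```text
top 438.38348143190507 438.38348143190507 252.9225304029798 191.15133384919085 [-0.13357594  0.          0.          0.          0.        ] [[-0.01475629 -0.9998058   0.01306164]
 [-0.99090621  0.01287516 -0.133937  ]
 [ 0.13374282 -0.01491928 -0.99090377]] [-0.05390963  0.53262592  1.6577726 ]
side 384.82856566224217 384.82856566224217 259.70903307955166 192.96495784599 [0.04320859 0.         0.         0.         0.        ] [[ 0.88485346 -0.46540754 -0.02074066]
 [-0.25181055 -0.44034806 -0.86179176]
 [ 0.39195128  0.76778213 -0.50683803]] [-0.4847017   0.16128999  1.21189523]
{'clock': 0.1, 'joints': array([ 7.29534137e+01,  5.25894515e+00,  7.05748783e+01,  4.10953163e-04,
        1.04268172e+02, -3.24833744e+00]), 'joint_vel': array([-0.01954605, -0.1047322 , -0.17180093, -0.06347871,  0.0013357 ,
       -0.02419876]), 'joint_torque': array([ 1.69426356e-03, -4.47857273e+01, -4.07571995e+01,  7.00232852e-02,
        2.84729234e-02, -1.37897164e-04]), 'tcp_pos': array([0.1431137 , 0.58273204, 0.40361911]), 'orientation': array([-1.79898191e+02, -6.17723778e-03,  1.66201847e+02]), 'contact_force': array([-0.24127315, -0.12543814, -0.26627306]), 'torque': array([ 0.04056905, -0.00245159,  0.01669248]), 'opening': 0.08774860223997252}
```

View pics/top0.png

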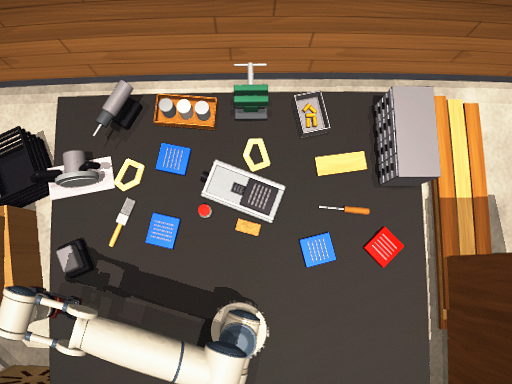

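View pics/side0.png

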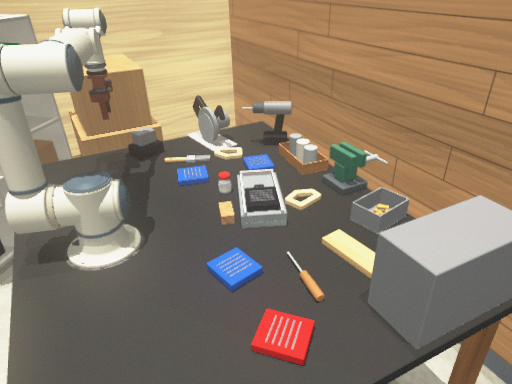

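The look-alikes in the top view are blue covers at (173,158), (163,230) and (318,249), and a red one at (383,246). The only black cover is on the grey box at about (263,195). I'll check that one in a close crop.

Run:
```python
import pickle,cv2
d=pickle.load(open("d0.pkl","rb"))
a=cv2.cvtColor(d["top"]["frame"],cv2.COLOR_RGB2BGR)[130:250,185:305]
cv2.imwrite("pics/ct.png",cv2.resize(a,None,fx=5,fy=5,interpolation=cv2.INTER_CUBIC))
a=cv2.cvtColor(d["side"]["frame"],cv2.COLOR_RGB2BGR)[155:245,205:325]
cv2.imwrite("pics/cs.png",cv2.resize(a,None,fx=6,fy=6,interpolation=cv2.INTER_CUBIC))
```

```text
(no output)
```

View pics/ct.png

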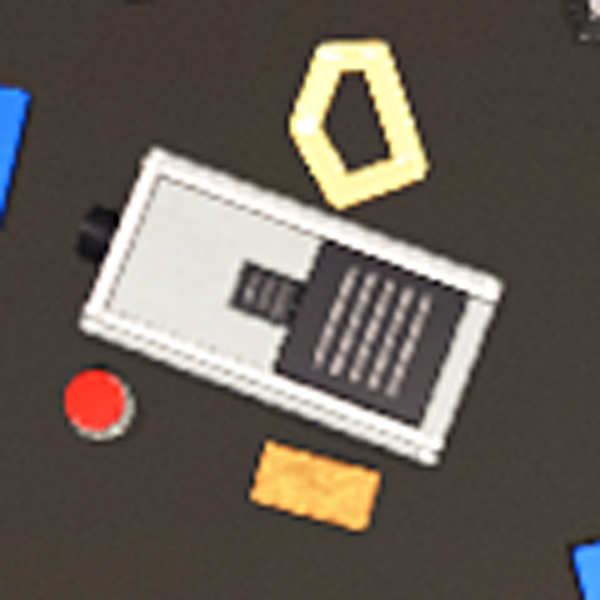

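View pics/cs.png

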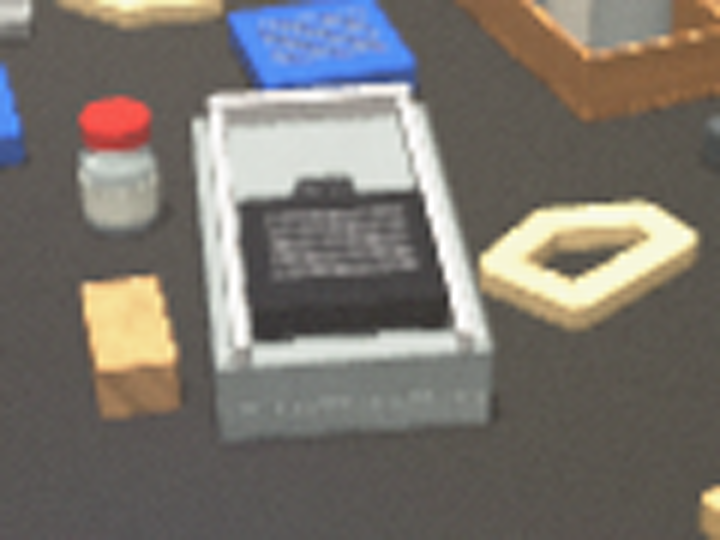

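```bash
cat > h.py <<'E'
import numpy as np,cv2,pickle
from scipy.optimize import least_squares
def proj(s,P):
    p,_=cv2.projectPoints(np.asarray(P,float).reshape(-1,1,3),cv2.Rodrigues(np.asarray(s["R"]))[0],np.asarray(s["t"],float),np.array([[s["fx"],0,s["cx"]],[0,s["fy"],s["cy"]],[0,0,1.]]),np.asarray(s["dist_coeffs"],float))
    return p.reshape(-1,2)
def b2w(q,P):
    P=np.atleast_2d(np.asarray(P,float)); c,s=np.cos(q[2]),np.sin(q[2])
    return P@np.array([[c,-s,0],[s,c,0],[0,0,1]]).T+[q[0],q[1],0]
E
python3 - <<'E'
from h import *
d=pickle.load(open("d0.pkl","rb"))
T=[((55,-15,76),(325,240)),((-55,-15,76),(277,368)),((-55,-135,76),(420,422)),((55,-135,76),(468,290)),
((75,-155,50),(500,287)),((-75,-155,50),(435,465)),((17,33,62),(243,262)),((-17,33,62),(232,308))]
S=[((-75,-155,0),(222,438)),((75,-155,0),(490,427)),((-75,-155,50),(217,370)),((75,-155,50),(491,350)),
((-55,-135,76),(250,303)),((55,-135,76),(448,293)),((-55,-15,76),(238,205)),((55,-15,76),(420,193))]
def res(q,fl=0):
    o=[]
    for n,L,k,off in(("top",T,5,(185,130)),("side",S,6,(205,155))):
        P=np.array([l[0] for l in L])/1000; u=(np.array([l[1] for l in L])+.5)/k-.5+off
        o.append(proj(d[n],b2w(q,P))-u)
    return np.vstack(o).ravel()
for y0 in(.3,.7,-.4):
  f=least_squares(res,[.5,0,y0],loss="soft_l1",x_scale=[.1,.1,.1])
  print(f.x,np.degrees(f.x[2]),f.cost)
print(res(f.x).reshape(-1,2).round(1)); q=f.x
np.save("q.npy",q)
print("box,opening,tab,rear:",b2w(q,[[0,0,0],[0,-.075,.05],[0,.0105,.062],[0,-.135,.064]]).round(4))
# overlay
for n in("top","side"):
    im=cv2.cvtColor(d[n]["frame"],cv2.COLOR_RGB2BGR); im=cv2.resize(im,None,fx=6,fy=6,interpolation=cv2.INTER_CUBIC)
    for poly in([(-75,-155,0),(75,-155,0),(75,135,0),(-75,135,0)],[(-75,-155,50),(75,-155,50),(75,135,50),(-75,135,50)],[(-55,-135,76),(55,-135,76),(55,-15,76),(-55,-15,76)],[(-17,-12,62),(17,-12,62),(17,33,62),(-17,33,62)],[(-57,-155,64),(-57,122,64),(57,122,64),(57,-155,64)]):
        p=((proj(d[n],b2w(q,np.array(poly)/1000))+.5)*6).astype(int)
        cv2.polylines(im,[p],True,(0,0,255),1)
    c=(proj(d[n],b2w(q,[0,0,.05]))[0]*6).astype(int)
    cv2.imwrite(f"pics/ov_{n}.png",im[c[1]-300:c[1]+300,c[0]-400:c[0]+400])
E
```

```text
[ 0.53626862 -0.01531265 -0.37720483] -21.612244579483534 8.244458707880696
[ 0.53626862 -0.01531265 -0.37720483] -21.61224469358786 8.244458707880671
[ 0.53626862 -0.01531265 -0.37720481] -21.61224381232481 8.244458707881332
[[ 0.2 -0.9]
 [-0.6  0.5]
 [ 0.6  1. ]
 [ 1.2  0.3]
 [ 1.  -1.2]
 [ 0.4 -0.3]
 [ 1.2  0.1]
 [ 0.2 -0.9]
 [-0.4  0.6]
 [-0.1 -1.2]
 [-0.2 -0.7]
 [-0.1 -0.9]
 [-0.3 -0. ]
 [ 0.1 -0.9]
 [-0.9 -1.8]
 [-0.3 -1.9]]
box,opening,tab,rear: [[ 0.5363 -0.0153  0.    ]
 [ 0.5086 -0.085   0.05  ]
 [ 0.5401 -0.0056  0.062 ]
 [ 0.4865 -0.1408  0.064 ]]
```

View pics/ov_top.png

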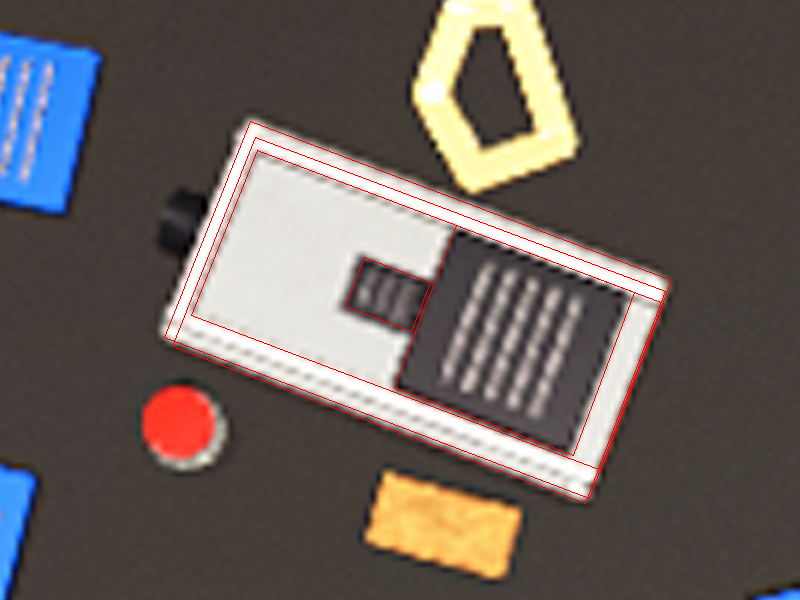

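View pics/ov_side.png

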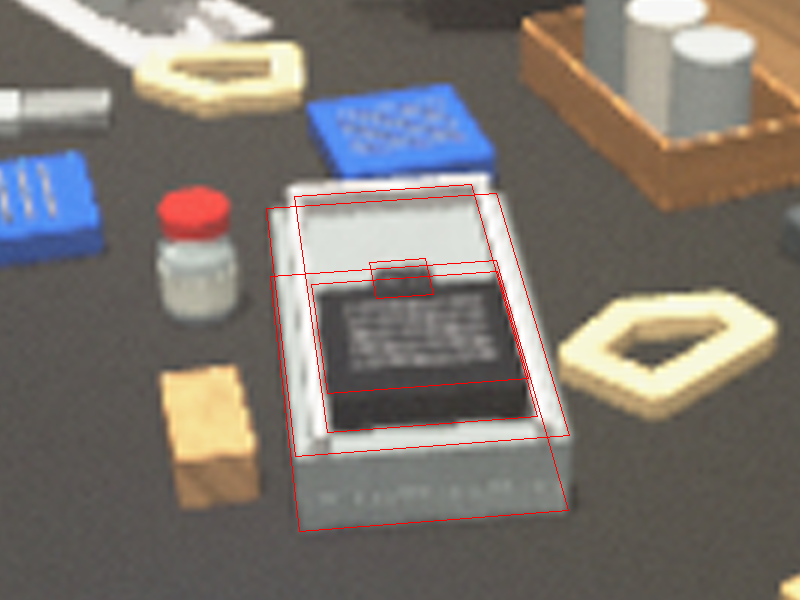

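The overlays fit to about 1 px (2–3 mm). In the top view the tab is at (245,187) and the cover's rear edge at about (274,205). Next I press the tab.

```bash
cat >> h.py <<'E'
q=None
try:
    q=np.load("q.npy"); yaw=np.degrees(q[2])+90; O=[180,0,yaw]
except Exception: pass
def tcp(x,y,tip): return b2w(q,[x,y,tip+.182])[0]
def st(r):
    s=r.sense(); p=s["tcp_pos"]; c,sn=np.cos(q[2]),np.sin(q[2]); d=p[:2]-q[:2]
    f=s["contact_force"]
    return s["clock"],np.array([c*d[0]+sn*d[1],-sn*d[0]+c*d[1],p[2]-.182]),np.array([c*f[0]+sn*f[1],-sn*f[0]+c*f[1],f[2]])
def show(r,m=""):
    t,p,f=st(r); print(m,"t%.2f"%t,(p*1000).round(1),f.round(1)); return p,f
E
python3 - <<'E'
from station import r
from h import *
r.grab(10); print(r.sense()["opening"])
for p in[(0,.012,.2),(0,.012,.048),(0,-.17,.056),(0,-.02,.056)]: print(r.inverse_kinematics(tcp(*p),O))
r.reach(tcp(0,.012,.2),O); show(r,"above")
r.servo_line(tcp(0,.012,.075),speed=.12); p0,f0=show(r,"near")
E
```

```text
0.0007281171331203779
[-4.04561519e+00 -4.13054794e+00  8.22139296e+01 -2.54444375e-14
  1.01916618e+02  1.75666286e+01]
[-4.04561519e+00 -1.77782205e+00  9.54297233e+01 -2.54444375e-14
  8.63480988e+01  1.75666286e+01]
[-23.96824602  -7.79579795 100.2795694    0.          87.51622855
  -2.35600221]
[-7.34625962e+00 -3.73840116e+00  9.64965799e+01 -2.54444375e-14
  8.72418212e+01  1.42659842e+01]
above t3.96 [ -0.3  12.7 200. ] [ 0.6 -0.9  0.4]
near t5.15 [ 0.3 12.1 76.1] [ 0.2  0.1 -0.8]
```

Run:
```python
from station import r
from h import *
s=r.snapshot("side"); cv2.imwrite("pics/s1.png",cv2.resize(cv2.cvtColor(s["frame"],cv2.COLOR_RGB2BGR)[110:260,180:380],None,fx=4,fy=4,interpolation=cv2.INTER_CUBIC))
z=.075
while z>.040:
    z-=.003 if z>.064 else .0015
    r.servo_line(tcp(0,.012,z),speed=.03)
    p,f=show(r,"%.4f"%z)
    if f[2]>14: break
```

```text
0.0720 t5.45 [ 0.  12.  72.1] [ 0.7 -0.8  0. ]
0.0690 t5.70 [-0.1 12.  68.7] [ 0.4  0.6 -0.7]
0.0660 t5.95 [-0.1 12.  65.7] [0.3 0.3 0.5]
0.0630 t6.20 [-0.1 12.  62.7] [ 0.2  0.7 -0.5]
0.0615 t6.45 [-0.  12.  61.4] [-0.3 -0.5  0.6]
0.0600 t6.70 [ 0.1 12.  60.2] [0.4 0.5 0.3]
0.0585 t6.95 [ 0.1 12.  58.8] [ 0.2 -0.7  3.2]
0.0570 t7.20 [ 0.1 12.  57.1] [0.5 0.3 3.2]
0.0555 t7.45 [ 0.1 12.  55.4] [1.5 0.4 3. ]
0.0540 t7.70 [ 0.1 12.  53.8] [2.  0.1 2.6]
0.0525 t7.95 [ 0.  12.  52.4] [ 1.9 -0.2  2.5]
0.0510 t8.20 [-0.  12.  50.8] [ 1.8 -0.1  2.6]
0.0495 t8.45 [-0.  12.  50.4] [-0.5 -1.   7.5]
0.0480 t8.70 [-0.1 12.  50.3] [-3.8 -1.8 15.1]
```

View pics/s1.png

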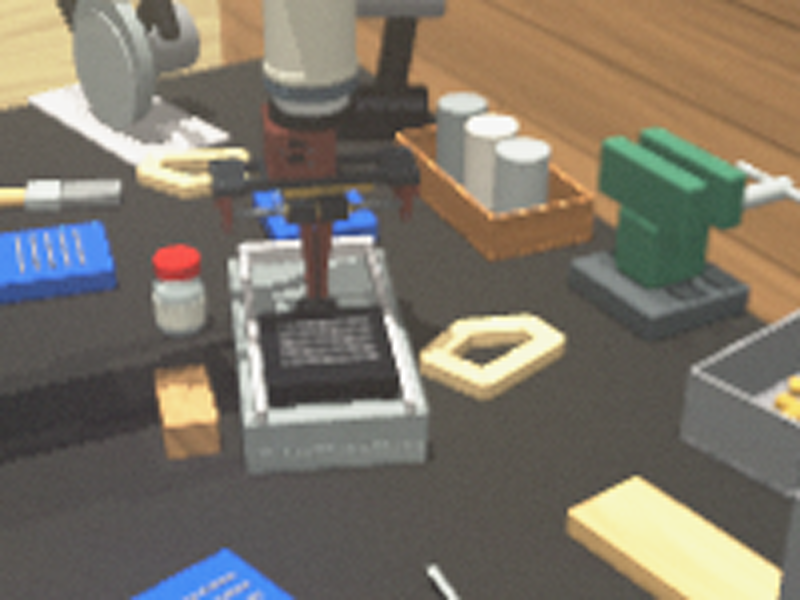

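The crop shows the closed fingertips above the tab, at about (318,300). The tip stopped at 50.3 mm and the force rose to 15 N, so the tab is at its stop. Next I retreat and go behind the cover.

Run:
```python
from station import r
from h import *
r.servo_line(tcp(0,.012,.13),speed=.12)
r.servo_line(tcp(0,-.168,.13),speed=.15)
s=r.snapshot("top"); cv2.imwrite("pics/t2.png",cv2.resize(cv2.cvtColor(s["frame"],cv2.COLOR_RGB2BGR)[120:260,170:330],None,fx=5,fy=5,interpolation=cv2.INTER_CUBIC))
s=r.snapshot("side"); cv2.imwrite("pics/s2.png",cv2.resize(cv2.cvtColor(s["frame"],cv2.COLOR_RGB2BGR)[110:260,180:380],None,fx=4,fy=4,interpolation=cv2.INTER_CUBIC))
show(r)
```

```text
t10.98 [   0.  -167.3  130. ] [ 0.4 -0.1  0.1]
```

View pics/t2.png

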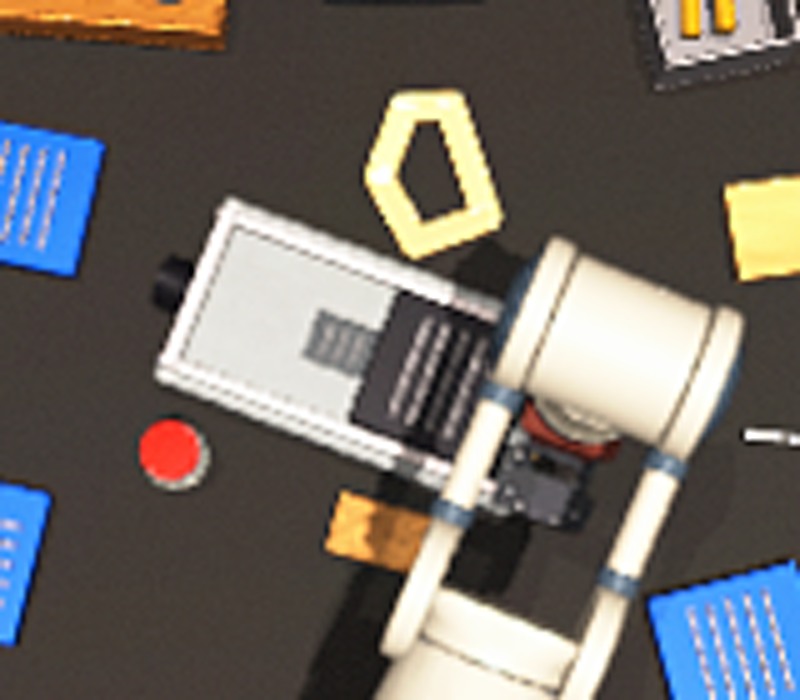

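View pics/s2.png

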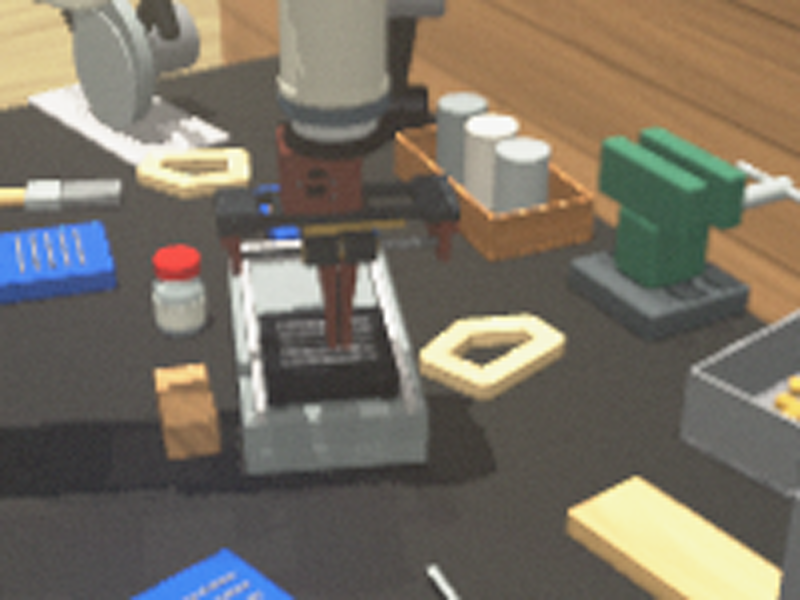

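The tab at (345,342) in the top crop is now level with the deck, and the cover is still on its seat. Next I go down behind it and push.

Run:
```python
from station import r
from h import *
r.servo_line(tcp(0,-.168,.058),speed=.08); p,f=show(r,"down")
if abs(f).max()<4:
    y=-.168
    while y<-.132:
        y+=.004; r.servo_line(tcp(0,y,.058),speed=.04); p,f=show(r)
        if abs(f).max()>15: break
```

```text
down t12.03 [   0.2 -168.    58.7] [ 0.4 -0.   0.5]
 t12.28 [ 1.000e-01 -1.637e+02  5.850e+01] [ 0.7 -0.5 -0.1]
 t12.53 [  -0.  -159.8   58.1] [0.8 0.3 0.3]
 t12.78 [  -0.  -155.8   58. ] [ 0.3 -0.1 -0.6]
 t13.03 [  -0.  -151.8   58. ] [-0.7 -0.3 -0.4]
 t13.28 [  -0.  -147.8   58. ] [ 0.9 -0.4 -0.9]
 t13.53 [   0.  -143.8   58. ] [ 0.2 -0.4  0.2]
 t13.78 [  -0.  -139.7   58. ] [-0.3 -0.1  0.5]
 t14.03 [  -0.  -135.7   58. ] [ 0.2  0.7 -0.1]
 t14.28 [  -0.  -131.7   58. ] [ 0.4 -0.1  0.7]
```

I expected contact at about y = -145 mm, but there is no clear force yet. I'll look before going on.

Run:
```python
from station import r
from h import *
s=r.snapshot("top"); cv2.imwrite("pics/t3.png",cv2.resize(cv2.cvtColor(s["frame"],cv2.COLOR_RGB2BGR)[120:260,170:330],None,fx=5,fy=5,interpolation=cv2.INTER_CUBIC))
s=r.snapshot("side"); cv2.imwrite("pics/s3.png",cv2.resize(cv2.cvtColor(s["frame"],cv2.COLOR_RGB2BGR)[150:250,200:320],None,fx=6,fy=6,interpolation=cv2.INTER_CUBIC))
show(r)
```

```text
t14.38 [  -0.  -131.8   58. ] [ 0.9 -0.1  0.5]
```

View pics/t3.png

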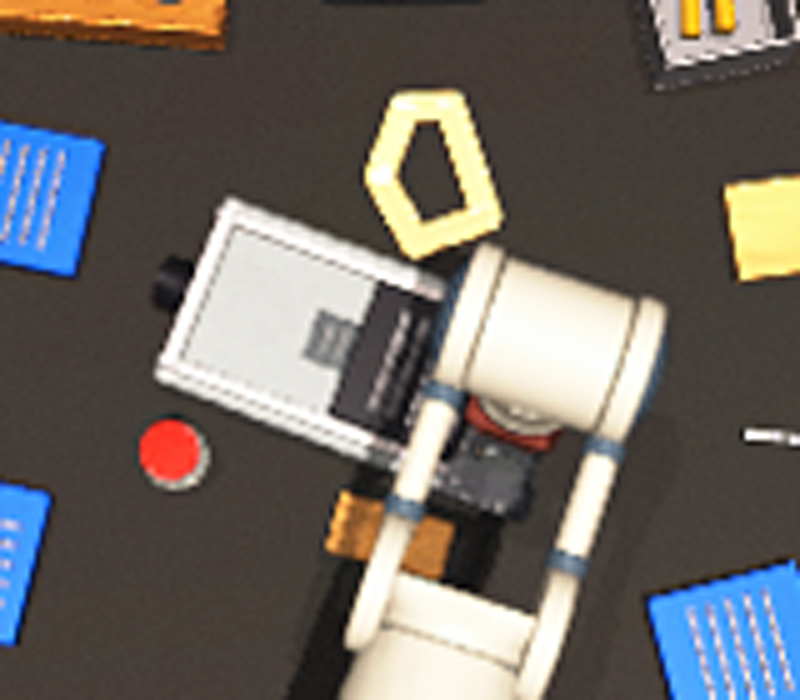

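View pics/s3.png

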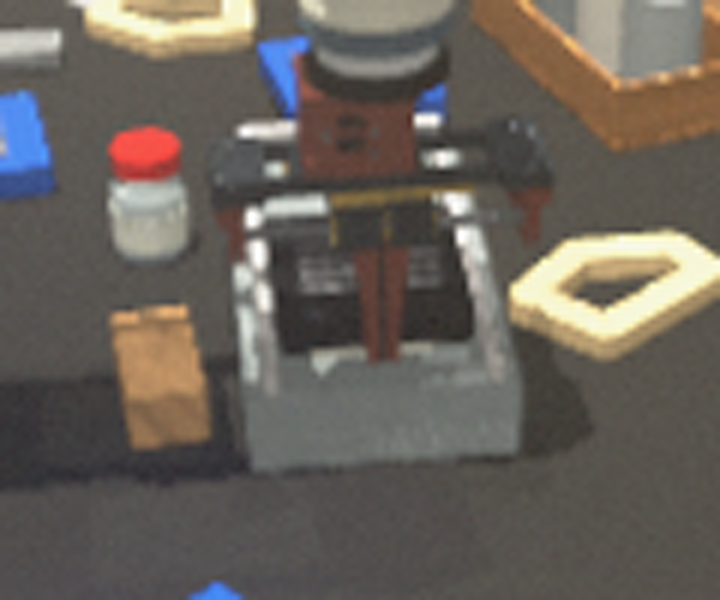

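The cover is sliding with very little force. Its front edge moved from (353,420) to (330,410) in the crop, about 15 mm, and the filter is coming into view at (325,360) in the side crop. I continue.

Run:
```python
from station import r
from h import *
y=-.132
for y in (-.11,-.085,-.06,-.042,-.034,-.029):
    r.servo_line(tcp(0,y,.058),speed=.06 if y<-.05 else .03); p,f=show(r)
    if abs(f).max()>15: print("stop");break
r.wait(.2)
s=r.snapshot("side"); cv2.imwrite("pics/s4.png",cv2.resize(cv2.cvtColor(s["frame"],cv2.COLOR_RGB2BGR)[150:250,200:320],None,fx=6,fy=6,interpolation=cv2.INTER_CUBIC))
r.servo_line(tcp(0,-.055,.058),speed=.08)
r.servo_line(tcp(0,-.06,.2),speed=.15)
r.servo_line(tcp(0,-.06,.2)+[-.17,-.05,.05],speed=.2)
import pickle
d={}
for n in("top","side"):
    s=d[n]=r.snapshot(n); c=proj(s,b2w(q,[0,0,.05]))[0].astype(int)
    cv2.imwrite(f"pics/{n}5.png",cv2.resize(cv2.cvtColor(s["frame"],cv2.COLOR_RGB2BGR)[c[1]-50:c[1]+50,c[0]-66:c[0]+66],None,fx=6,fy=6,interpolation=cv2.INTER_CUBIC))
pickle.dump(d,open("d5.pkl","wb"));show(r)
```

```text
t14.90 [  -0.  -109.4   58. ] [-0.   0.6  0.1]
 t15.47 [ -0.  -84.5  58. ] [-1.2 -1.   0.7]
 t16.03 [ -0.1 -59.5  58. ] [ 0.5 -0.7  0.5]
 t16.78 [ -0.  -41.8  58. ] [-0.5  0.3 -0.2]
 t17.20 [ -0.  -33.7  58. ] [0.3 0.2 0. ]
 t17.52 [ -0.  -28.7  58. ] [ 1.3 -0.1  0.8]
 t20.51 [-139.1 -168.7  249.2] [ 0.3  0.7 -0.6]
```

View pics/top5.png

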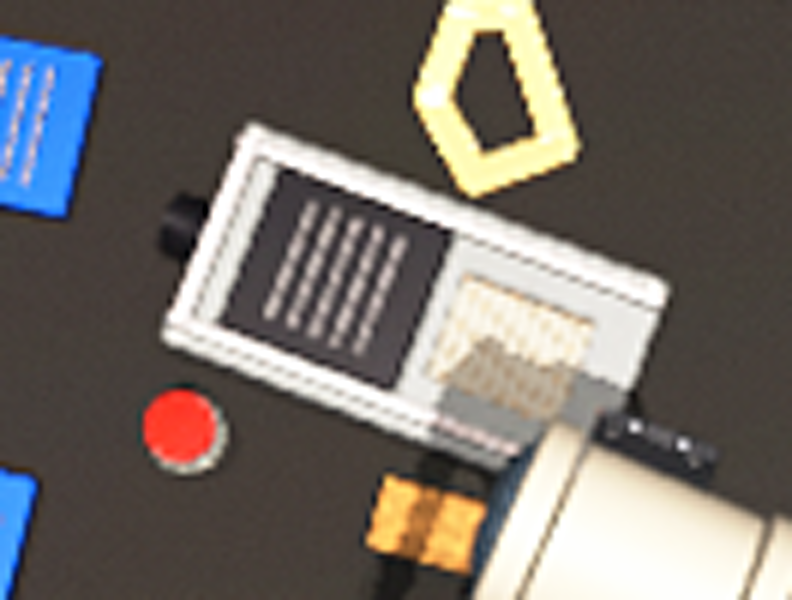

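View pics/side5.png

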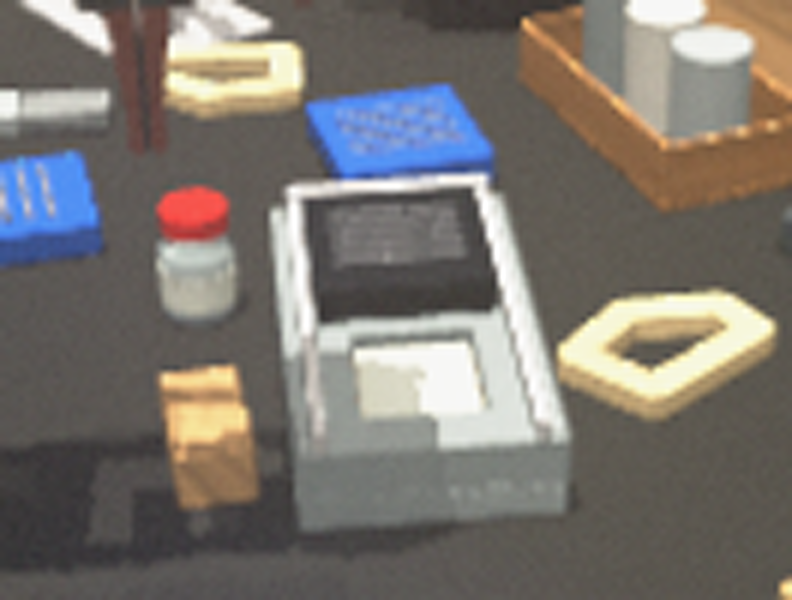

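The filter opening is fully uncovered. The cover's rear edge, at (453,237) to (395,388), lies where its front edge was when seated, so its centre is at y ≈ 43–45 mm. It lies flat between the rails, short of the end stop, and the jar, sanding block and bracket have not moved.

```bash
python3 -c "
from station import r
r.hand_in(); print(r.sense()['clock'])"
```

```text
the job is handed in; nothing more can be done
the job is handed in; nothing more can be done
```

I pressed the snap tab to its stop, then pushed the black cover along its rails until the filter opening was fully uncovered. I then backed the gripper off and handed the job in at about 20.5 s on the robot's clock; the hand-in gives no verdict.

- **Tab:** the fingertips stopped at 50.3 mm against the 50 mm deck, with the force rising to 15 N. The cover was still on its seat when I checked after pressing.
- **Cover:** the last pictures show its centre at about y = 43–45 mm, where 29–70 mm is required. It lies flat between the rails and short of the end stop, with the whole filter in view.
- **Bystanders:** the jar, sanding block and bracket beside the box look unmoved. I did not check the ones further off, but the arm stayed well away from them.
- **Checks that disagreed:**
  - The side and top views differ by about 1 px (2–3 mm), which is well inside the margins.
  - The wrist force showed no clear contact while pushing, because the cover slid very easily. I confirmed the push from pictures instead.

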